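# Book out the punch boxes and lock up the case

### The arm

A 6-joint arm with a two-finger parallel gripper is mounted at the origin on the work surface. World frame = base frame: x ahead of the robot, y to its left, z up, the work surface at z = 0. Lengths are in m, angles in rad, forces in N, time in s.
With the tool pointing down it reaches from about 0.375 to 0.9 m from the base axis. Payload 3.1 kg.
Tool frame: the origin (TCP) lies between the finger pads, 19 mm behind the fingertips; this is the grasp point; z points along the fingers, y is the line along which they close (so a half turn about z gives the same grasp; the last joint's range is limited). The gripper opens to 87 mm and grips with 3 to 60 N. Pads are 19 mm wide; open, the fingers measure 117 mm over their backs; the gripper's body (75 mm by 190 mm) begins 51 mm behind the grasp point.
Start: joints at [-1.286, 0.527, 1.433, -0, 1.181, -0.178], TCP at [0.279, -0.559, 0.241] pointing down, gripper open.
Joint ranges: [-3.08, 3.08], [-0.75, 2.2], [0.22, 2.44], [-1.43, 4.57], [0, 2.65], [-2.85, 2.85]. Speed limits (rad/s): [2.79, 2.79, 3.14, 3.14, 3.14, 3.14].

### API

Orientations are given as a unit quaternion [w, x, y, z].
In Python, from cell import robot gives the robot as it stands.
- The arm moves only by the tool step_arm, never from a script. Its argument "steps" is a list of rows, each a list of 3 entries, a list of its own where there are three numbers: the shift along the tool's x, y, z normalised to -1 to 1, where 1 is 50 cm, then the turn about the tool's z normalised to -1 to 1, where 1 is 360 degrees, then the closure, from -1 (fully open) to 1 (shut). In form: [[[x, y, z], spin, jaw], ...]. A call has 1 to 20 rows; each row is the pose to reach, as a shift and turn from the pose commanded when the call began, along the tool's axes at that moment, turning the shorter way round; what a row does not reach only later rows make up. A row lasts 1/12 s, in which the tool goes at most 41.7 mm and 7.16 degrees, less where a joint would pass 70% of its speed; a pose out of reach is approached as far as the arm can. A call with a number of a shift or a turn outside -1 to 1 is refused whole. A call with a gripper value outside its range is refused whole. The fingers move at their own pace and stop on an object; the grip force is fixed at half the most. Time passes only in rows, so rows that repeat a pose let the fingers close. It gives the time, the measured TCP pose, the force, the opening and the grip force at its end, in the units of the state.
- robot.get_state(): the state, without advancing time (a new reading comes with each control period).
- robot.snapshot(name): name is "side" or "top"; returns the picture (384x512x3 uint8, red, green, blue); there is no depth.
- robot.camera_info(name): a dict with "fov_y" (degrees; the focal length in pixels is half the picture's height over the tangent of half this angle, whatever the lens; pixels are square), "cx", "cy" (the principal point, pixels), "distortion" ([k1, k2, p1, p2, k3] as OpenCV has them; the pictures are not rectified), "extrinsics" (4x4, takes a point from world to camera coordinates). Camera axes: x right, y down, z forward; pixel columns grow to the right and rows downward; lengths in m; the calibration is good to about 2 mm. A picture is of the moment at which its call begins. camera_info takes no time and is no camera call.
- robot.close_job(): hands the job in; it is judged then, once.
The state is a dict: "clock": time; "joint_pos": joint angles; "dq": joint speeds; "joint_efforts": joint torques, N m; "ee_pos": TCP position; "ee_rot": TCP orientation; "wrist_force": force on the tool from outside, world axes, zero at the start; "moment": the same for the moment, N m; "grip_width": opening from 0.0 (shut) to 1.0 (fully open); "finger_force": force on a finger pad.
Only numpy, scipy, OpenCV 4.12 (cv2) and the standard library are available. Lean on these libraries where they do the work, as an engineer would, in place of code of your own. Each camera call takes 0.05 s, during which the arm holds its last target. There are 200 camera calls.

### The job

Book out the wooden punch boxes on the bench: take the hand scanner and read the label of every box, in order from the longest box to the shortest, each time holding the beam still on the middle of the label for two seconds. Stand the scanner upright back on the middle of its rubber mat, pack all the boxes flat, labels up, on the floor of the plywood case, push the lid fully shut, and only after that swing the hasp over the catch until it lies flat on the lid; leave the mallet and the tub alone.

Things in the scene. Friction and masses are not known exactly. Their poses are not given: they have to be found in the camera images.
- box_long: longest of the wooden punch boxes: a closed brown wooden block 140 x 40 x 30 mm (x, y, z), about 0.13 to 0.25 kg, lying flat on the bench with a white paper label with black bars on its top. Origin: centre of its underside; x along its length towards the label end, z up. Two or three of the three boxes are present.
- label_long (a point): centre of the label (44 mm along x by 34 mm along y) on top of the long box, 43 mm from the box's middle towards its +x end, 30 mm above its underside; z is the label's normal
- box_mid: middle of the wooden punch boxes: a closed brown wooden block 110 x 40 x 30 mm (x, y, z), about 0.13 to 0.25 kg, lying flat on the bench with a white paper label with black bars on its top. Origin: centre of its underside; x along its length towards the label end, z up. Two or three of the three boxes are present.
- label_mid (a point): centre of the label (44 mm along x by 34 mm along y) on top of the middle box, 28 mm from the box's middle towards its +x end, 30 mm above its underside; z is the label's normal
- box_short: shortest of the wooden punch boxes: a closed brown wooden block 80 x 40 x 30 mm (x, y, z), about 0.13 to 0.25 kg, lying flat on the bench with a white paper label with black bars on its top. Origin: centre of its underside; x along its length towards the label end, z up. Two or three of the three boxes are present.
- label_short (a point): centre of the label (44 mm along x by 34 mm along y) on top of the short box, 13 mm from the box's middle towards its +x end, 30 mm above its underside; z is the label's normal
- scanner: hand barcode scanner, 0.28 kg: black foot 84 x 72 x 12 mm (x, y, z), grey neck 28 x 30, grey head block 84 x 42 x 42 (42 across y, top 138 above the underside) pitched 50 deg, black nose with amber window looking +x and down. Origin: centre of the foot's underside; x forward, z up. Balances over the origin within 8 mm; pinch the head across y from above, TCP at x 3, z 100 mm
- scanner_beam (a point): middle of the scanner's window, 35 mm ahead (x) and 60 mm above the scanner's origin; its x axis is the straight reading beam, which runs forward and 50 deg below the scanner's own x axis (always on). It reads a label whose centre lies on the beam, 50 to 200 mm from the window
- mat: black rubber mat 120 x 110 x 4 mm (x, y, z), fixed flat on the bench, the scanner's place. Origin: centre of its underside
- case: plywood tool case, open, fixed: 190 (x) x 300 (y) x 55 mm high without the lid, walls and floor 6 mm (inside 178 x 288 x 49 mm). Origin: centre of its underside; its front (hasp) side is -x, the lid is hinged on its +x side
- lid (a joint): angle of the case's lid: 0 fully shut, 1.57 upright, at most 1.9. A plywood plate 196 x 306 x 10 mm, 0.3 kg, on a stiff hinge (about 0.42 N m of friction): it stays where it is left and must be pushed all the way shut. Its axis runs along the case's y
- lid_edge (a point): middle of the lid's free edge on its outer face, 194 mm from the hinge axis
- lid_hinge (a point): on the lid's hinge axis, at the middle of the case's far rim (case x +95 mm, z 55 mm), level with the lid's inner face; the outer face lies 10 mm beyond
- hasp (a joint): angle of the steel hasp at the middle of the case's front: 0 lying flat on the shut lid, over its catch (staple), 1.57 standing upright, larger leaning out towards the robot, at most 2.5. Strap 75 x 34 x 4 mm with a slot; stiff hinge (about 0.05 N m), it stays where it is left; its axis runs along the case's y
- hasp_tip (a point): middle of the hasp's free end, 75 mm from its hinge axis; the staple on the shut lid passes through the slot 28 to 40 mm from the axis and stands 13 mm above the lid
- hasp_hinge (a point): on the hasp's hinge axis (case x -103 mm, z 66 mm; the shut lid's top is at 65 mm)
- mallet: bystander: loose wooden mallet, handle 170 mm, lying on the bench; leave alone. Origin under its middle
- tub: bystander: loose white plastic tub 100 x 170 x 50 mm, beyond the boxes; leave alone. Origin: centre of its underside
- plate: bystander: dark steel chasing plate 150 x 150 x 20 mm, fixed to the robot's right. Origin: centre of its underside
- rack: bystander: wooden rack 70 x 220 x 50 mm with upright steel punches up to 110 mm high, fixed, beyond the case. Origin: centre of its underside
Not all that is in view belongs to the job. What is shaped like the scanner but blue is not meant. What is shaped like the mat but purple is not meant.

How it is judged:
On the way, in this order (a step that is already met when the one before it is completed fails the run):
1. the longest box (if present) has been read: the lifted scanner's beam stays within 17 mm of the middle of its label, from 50 to 200 mm, within 55 deg of square on, for 1 s (x of label_long in the frame of scanner_beam between 0.05 and 0.2 m and y of label_long in the frame of scanner_beam between -0.017 and 0.017 m and z of label_long in the frame of scanner_beam between -0.017 and 0.017 m and angle between the x axis of scanner_beam and the z axis of label_long, either way round below 0.96 rad and z of scanner in the frame of label_long above -0.01 m), for 1 s.
2. the middle box (if present) has been read: the lifted scanner's beam stays within 17 mm of the middle of its label, from 50 to 200 mm, within 55 deg of square on, for 1 s (x of label_mid in the frame of scanner_beam between 0.05 and 0.2 m and y of label_mid in the frame of scanner_beam between -0.017 and 0.017 m and z of label_mid in the frame of scanner_beam between -0.017 and 0.017 m and angle between the x axis of scanner_beam and the z axis of label_mid, either way round below 0.96 rad and z of scanner in the frame of label_mid above -0.01 m), for 1 s.
3. the shortest box (if present) has been read: the lifted scanner's beam stays within 17 mm of the middle of its label, from 50 to 200 mm, within 55 deg of square on, for 1 s (x of label_short in the frame of scanner_beam between 0.05 and 0.2 m and y of label_short in the frame of scanner_beam between -0.017 and 0.017 m and z of label_short in the frame of scanner_beam between -0.017 and 0.017 m and angle between the x axis of scanner_beam and the z axis of label_short, either way round below 0.96 rad and z of scanner in the frame of label_short above -0.01 m), for 1 s.
4. all boxes lie flat in the case and the lid is shut, the hasp still off it (x of box_long in the frame of case between -0.08 and 0.08 m and y of box_long in the frame of case between -0.135 and 0.135 m and height (world z) of each of box_long, box_mid, box_short below 0.018 m and angle between each of box_long, box_mid, box_short's own z axis and vertical below 0.2 rad and x of box_mid in the frame of case between -0.08 and 0.08 m and y of box_mid in the frame of case between -0.135 and 0.135 m and x of box_short in the frame of case between -0.08 and 0.08 m and y of box_short in the frame of case between -0.135 and 0.135 m and value of joint lid below 0.05 rad and value of joint hasp above 0.8 rad), for 0.2 s.
5. the hasp lies over the catch, the lid still shut (value of joint lid below 0.05 rad and value of joint hasp below 0.15 rad), for 0.2 s.
At the end, for the whole second after the job is handed in: every present box lies flat, label up (within 0.2 rad), on the floor of the case; the lid is shut (joint below 0.05 rad) and the hasp lies over it (joint below 0.15 rad); the scanner stands upright and still on its mat, within 35 mm of its middle (all of step 5 and x of box_long in the frame of case between -0.08 and 0.08 m and y of box_long in the frame of case between -0.135 and 0.135 m and height (world z) of each of box_long, box_mid, box_short below 0.018 m and angle between each of box_long, box_mid, box_short's own z axis and vertical below 0.2 rad and x of box_mid in the frame of case between -0.08 and 0.08 m and y of box_mid in the frame of case between -0.135 and 0.135 m and x of box_short in the frame of case between -0.08 and 0.08 m and y of box_short in the frame of case between -0.135 and 0.135 m and horizontal distance between scanner and mat below 0.035 m and angle between scanner's own z axis and vertical below 0.1 rad and height (world z) of scanner below 0.012 m and linear speed of scanner below 0.02 m/s); the robot touches nothing.
It fails at once if the mallet is pushed more than 30 mm (distance of mallet from where it was at the start of the episode above 0.03 m).
It fails at once if the tub is pushed more than 30 mm (distance of tub from where it was at the start of the episode above 0.03 m).
Of box_long, box_mid, box_short only 2 to 3 are there at a start; the rules pass over those that are not, and their reading is None.
At some moment in a run one of box_long, box_mid, box_short may be knocked a few centimetres aside while the robot is not near it.
It also fails if it takes over 210 s, if anything falls off the work surface, if the arm or the gripper's body presses on something with over 40 N, if the wrist force passes 120 N, or if a joint passes its speed limit or range.

## Working session

There is one attempt and no reset: what is moved stays moved. The work goes in short steps, Python scripts to look and compute and a tool call to move; the robot and the scene stay as the last step left them, time stands still between calls to the robot, and variables do not carry over. Pictures are saved under pics/ and viewed, at most 18 in all, crops included, and the job is handed in when it is done.

Besides the shell and the picture viewer there is one more tool, called after "Call:" as name(argument=value, ...) on one line, values as JSON. step_arm: Moves the arm, as the interface text tells. Its arguments: {"type":"object","properties":{"steps":{"type":"array","items":{"type":"array"}}},"required":["steps"]}

```bash
ls; mkdir -p pics; cat > h.py <<'E'
import numpy as np,cv2
from cell import robot
def cam(n):
    i=robot.camera_info(n);f=192/np.tan(np.radians(i["fov_y"])/2)
    K=np.array([[f,0,i["cx"]],[0,f,i["cy"]],[0,0,1]]);return K,np.array(i["distortion"],float),np.array(i["extrinsics"])
def ray(n,uv):
    K,D,E=cam(n);p=cv2.undistortPoints(np.array(uv,float).reshape(-1,1,2),K,D).reshape(-1,2)
    R=E[:3,:3];c=-R.T@E[:3,3];d=np.c_[p,np.ones(len(p))]@R;return c,d
def plane(n,uv,z):
    c,d=ray(n,uv);return c+d*((z-c[2])/d[:,2])[:,None]
def proj(n,P):
    K,D,E=cam(n);return cv2.projectPoints(np.array(P,float).reshape(-1,3),cv2.Rodrigues(E[:3,:3])[0],E[:3,3],K,D)[0].reshape(-1,2)
def snap(n,f):
    im=robot.snapshot(n);cv2.imwrite("pics/"+f,im[:,:,::-1]);return im
E
python3 - <<'E'
from h import *
for n in("top","side"):
    snap(n,n+"0.png");K,D,E=cam(n);print(n,K[0,0],K[:2,2],D,(-E[:3,:3].T@E[:3,3]).round(3),E[:3,:3].round(3).tolist())
s=robot.get_state();print(s)
E
```

```text
pics
top 489.64075541018235 [243.63866263 185.27621308] [0.01226429 0.         0.         0.         0.        ] [ 0.398 -0.089  1.57 ] [[0.019, -1.0, -0.003], [-0.994, -0.019, -0.105], [0.104, 0.005, -0.995]]
side 417.1309103551365 [253.94275989 187.10828237] [-0.01385146  0.          0.          0.          0.        ] [-0.194  0.629  0.661] [[-0.689, -0.724, 0.015], [-0.349, 0.313, -0.883], [0.635, -0.614, -0.469]]
{'clock': 0.1, 'joint_pos': array([-1.28650552e+00,  5.28347690e-01,  1.43379182e+00, -1.78222441e-05,
        1.18143836e+00, -1.78497264e-01]), 'dq': array([ 1.01154722e-04, -1.72399263e-03, -2.90696792e-03,  5.28635833e-04,
        6.70424768e-05,  1.43843359e-03]), 'joint_efforts': array([-1.11399924e-03, -4.40985954e+01, -1.77149981e+01,  6.33974117e-02,
        5.34055266e-02, -4.06479364e-05]), 'ee_pos': array([ 0.27886803, -0.55861741,  0.24037954]), 'ee_rot': array([-9.90782442e-04,  9.73346384e-01,  2.29337813e-01, -6.07104585e-05]), 'wrist_force': array([-0.26039534,  0.2717861 ,  1.49901648]), 'moment': array([-0.03684849,  0.00010976,  0.00461538]), 'finger_force': 0.0, 'grip_width': 1.0060224472886332}
```

View pics/top0.png

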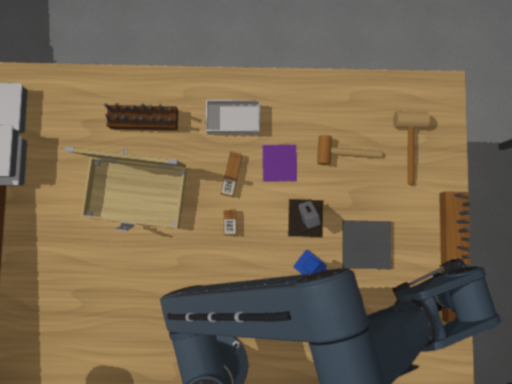

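View pics/side0.png

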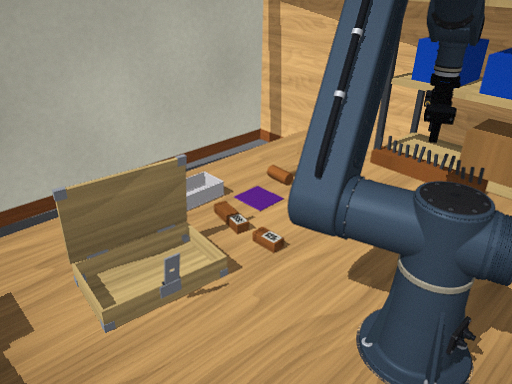

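The top view shows the boxes at (232,173) and (230,222), and the grey scanner on the black mat at (308,216). The case is at (136,190) with its lid about upright and its hasp at (124,226). The purple mat and the blue scanner are decoys. I'll measure with masks and look at an enlarged crop.

```bash
cat > m.py <<'E'
from h import *
def boxes(im,roi=(195,130,262,250)):
    x0,y0,x1,y1=roi;h=cv2.cvtColor(im,cv2.COLOR_RGB2HSV).astype(int);s=im.astype(int)
    brown=((h[...,2]<190)&(h[...,1]>150)&(h[...,0]<14))
    white=(h[...,1]<60)&(h[...,2]>120)
    m=np.zeros(im.shape[:2],np.uint8);m[y0:y1,x0:x1]=(brown|white)[y0:y1,x0:x1]
    m=cv2.morphologyEx(m,cv2.MORPH_CLOSE,np.ones((3,3)))
    out=[]
    for c in cv2.findContours(m,cv2.RETR_EXTERNAL,cv2.CHAIN_APPROX_NONE)[0]:
        if cv2.contourArea(c)<100: continue
        P=plane("top",c.reshape(-1,2),.03)[:,:2]
        r=cv2.minAreaRect((P*1000).astype(np.float32))
        k=np.zeros_like(m);cv2.drawContours(k,[c],-1,1,-1);v,u=np.nonzero(k&white)
        L=plane("top",np.c_[u,v],.03)[:,:2]
        out.append((r,L.mean(0),len(u)))
    return out
E
python3 - <<'E'
from m import *
im=cv2.imread("pics/top0.png")[:,:,::-1].copy()
for b in boxes(im): print(b)
h=cv2.cvtColor(im,cv2.COLOR_RGB2HSV)
k=((h[...,2]<45)).astype(np.uint8);k[:,:280]=0;k[:190]=0;k[245:]=0;k[:,330:]=0
c=max(cv2.findContours(k,0,1)[0],key=cv2.contourArea);P=plane("top",c.reshape(-1,2),.004)[:,:2]*1000
print("mat",cv2.minAreaRect(P.astype(np.float32)))
a=cv2.resize(im[130:240,60:200][:,:,::-1],None,fx=4,fy=4,interpolation=2)
b=cv2.resize(im[130:280,200:335][:,:,::-1],None,fx=4,fy=4,interpolation=2)
cv2.imwrite("pics/a.png",a);cv2.imwrite("pics/b.png",b)
E
```

```text
(((430.11810302734375, -39.10227584838867), (43.76192855834961, 34.526607513427734), 1.2123852968215942), array([ 0.4281551 , -0.04029733]), 115)
mat ((444.2428283691406, -280.16070556640625), (95.95394134521484, 72.65377807617188), 87.50621032714844)
```

View pics/a.png

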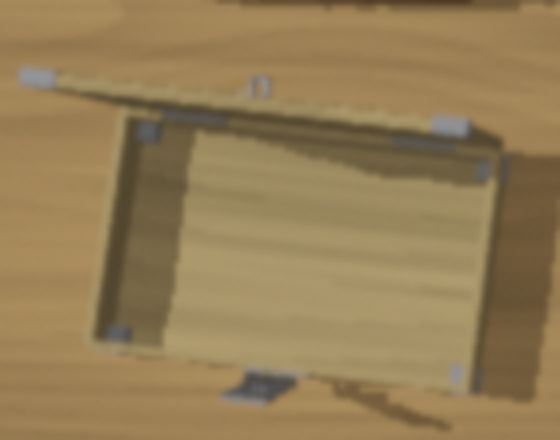

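View pics/b.png

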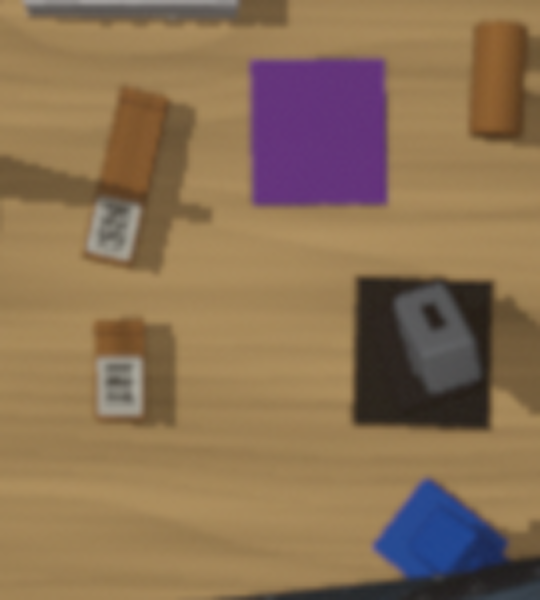

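Crop b shows the long box with corners about (122,86), (170,100), (132,266) and (84,254), and the short box at (95..145, 318..420). The scanner head spans (393..480, 283..393), with its front towards +x. In crop a, the case rim corners are (128,108), (503,152), (93,343) and (475,392), and the lid is roughly upright.

```bash
python3 - <<'E'
from m import *
np.set_printoptions(precision=4,suppress=True)
o=np.array([60,130]);q=lambda l,z,o:plane("top",np.array(l)/4+o,z)[:,:2]
c=q([(128,108),(503,152),(93,343),(475,392)],.055,o);print("case",c,c.mean(0));
print("sides",np.linalg.norm(c[0]-c[1]),np.linalg.norm(c[0]-c[2]),"yaw",np.degrees([np.arctan2(*(c[0]-c[2])[::-1]),np.arctan2(*(c[1]-c[3])[::-1]),np.arctan2(*(c[0]-c[1])[::-1])-np.pi/2]))
o=np.array([200,130])
for z,l in((.078,[(393,297),(440,283)]),(.142,[(425,352),(468,333)]),(.115,[(433,393),(480,375)])):
    P=q(l,z,o);print("scan",z,P,P.mean(0),np.degrees(np.arctan2(*(P[0]-P[1])[::-1]))-90)
for l in([(122,86),(170,100),(132,266),(84,254)],[(95,318),(145,320),(144,420),(95,418)]):
    P=q(l,.03,o);print("box",P,P.mean(0),np.linalg.norm(P[1]-P[0]),np.linalg.norm(P[1]-P[2]),np.degrees(np.arctan2(*(P[2:].mean(0)-P[:2].mean(0))[::-1])))
P=q([(357,277),(493,282),(490,430),(354,425)],.004,o);print("mat",P,P.mean(0))
im=cv2.imread("pics/top0.png")
h=cv2.cvtColor(im,cv2.COLOR_BGR2HSV)
for u,v in((234,165),(230,215),(215,200),(255,230),(225,165),(245,185),(310,212),(317,222),(295,225)):print(u,v,h[v,u])
E
```

```text
case [[0.6367 0.3951]
 [0.6075 0.1007]
 [0.4526 0.4126]
 [0.4205 0.1164]] [0.5293 0.2562]
sides 0.29583591819732713 0.18487133463871436 yaw [-5.4344 -4.7853 -5.657 ]
scan 0.078 [[ 0.4992 -0.2489]
 [ 0.5106 -0.2846]] [ 0.5049 -0.2667] 17.664492540569043
scan 0.142 [[ 0.4552 -0.2656]
 [ 0.4697 -0.2968]] [ 0.4625 -0.2812] 24.80626149153848
scan 0.115 [[ 0.4262 -0.275 ]
 [ 0.4401 -0.3097]] [ 0.4331 -0.2923] 21.91434048748488
box [[ 0.6667 -0.037 ]
 [ 0.6561 -0.0755]
 [ 0.5231 -0.0481]
 [ 0.5318 -0.01  ]] [ 0.5944 -0.0426] 0.03986818253959101 0.13584121584888478 168.51916592766875
box [[ 0.4815 -0.0199]
 [ 0.4807 -0.0592]
 [ 0.4024 -0.0601]
 [ 0.4033 -0.0217]] [ 0.442  -0.0402] 0.03936675499530546 0.07823318175012768 -179.0118507094642
mat [[ 0.5198 -0.2278]
 [ 0.5178 -0.3367]
 [ 0.4    -0.3345]
 [ 0.4018 -0.2266]] [ 0.4598 -0.2814]
234 165 [ 15 163 128]
230 215 [ 15 166 114]
215 200 [ 18 116 161]
255 230 [ 18 119 154]
225 165 [ 18 119 150]
245 185 [ 18 115 157]
310 212 [ 0  3 77]
317 222 [ 0  0 79]
295 225 [16 87 44]
```

```bash
cat > go.py <<'E'
from h import *
from scipy.spatial.transform import Rotation as Ro
def go(*wps):
    s=robot.get_state();p=s["ee_pos"];w,x,y,z=s["ee_rot"];R=Ro.from_quat([x,y,z,w]).as_matrix()
    psi=np.degrees(np.arctan2(R[1,0],R[0,0]));print("t",round(s["clock"],1),"p",p.round(4),"psi",round(psi,1),"q1,q6",s["joint_pos"][[0,5]].round(2),"g",round(s["grip_width"],2),"F",s["wrist_force"].round(1))
    for P,yaw in wps:
        d=np.array(P)-p;t=(psi-yaw+180)%360-180
        print(P,yaw,"->",(R.T@d/.5).round(4).tolist(),round(t/360,4),"rows",int(np.ceil(max(np.linalg.norm(d)/.0417,abs(t)/7.16)))+1)
E
sed -i 's/brown=.*/brown=((h[...,1]>138)\&(h[...,2]>60)\&(h[...,0]<17))/' m.py
python3 - <<'E'
from go import *
go([[.467,-.28,.22],20.5],[[.467,-.28,.105],20.5])
from m import *
im=cv2.imread("pics/top0.png")[:,:,::-1].copy()
for b in boxes(im): print(b)
E
```

```text
t 0.1 p [ 0.2789 -0.5586  0.2404] psi 26.5 q1,q6 [-1.29 -0.18] g 1.01 F [-0.3  0.3  1.5]
[0.467, -0.28, 0.22] 20.5 -> [0.5854, -0.3306, 0.0416] 0.0167 rows 10
[0.467, -0.28, 0.105] 20.5 -> [0.5854, -0.3301, 0.2716] 0.0167 rows 10
(((444.29443359375, -40.274932861328125), (72.00891876220703, 37.776912689208984), 1.0998214483261108), array([ 0.4281551 , -0.04029733]), 115)
(((598.148681640625, -41.038063049316406), (40.06510925292969, 133.9111785888672), 77.39111328125), array([ 0.5504392 , -0.03137577]), 100)
```

Call:
step_arm(steps=[[[0.585, -0.33, 0.0416], 0.0167, -1], [[0.585, -0.33, 0.0416], 0.0167, -1], [[0.585, -0.33, 0.0416], 0.0167, -1], [[0.585, -0.33, 0.0416], 0.0167, -1], [[0.585, -0.33, 0.0416], 0.0167, -1], [[0.585, -0.33, 0.0416], 0.0167, -1], [[0.585, -0.33, 0.0416], 0.0167, -1], [[0.585, -0.33, 0.0416], 0.0167, -1], [[0.585, -0.33, 0.0416], 0.0167, -1], [[0.585, -0.33, 0.0416], 0.0167, -1], [[0.585, -0.33, 0.0416], 0.0167, -1], [[0.585, -0.33, 0.0416], 0.0167, -1]])

```text
clock: 1.1
ee_pos: [0.4667, -0.2822, 0.2204]
ee_rot: [0.0, 0.984, 0.177, -0.0]
wrist_force: [0.4, 0.0, 0.8]
grip_width: 1.002
finger_force: 0.0
```

```bash
python3 - <<'E'
from go import *
go([[.467,-.28,.105],20.5])
a=snap("side","s1.png");b=snap("top","t1.png")
c=cv2.resize(b[150:300,230:380],(450,450),interpolation=2)
cv2.imwrite("pics/v1.png",np.hstack([cv2.resize(a[60:360,100:400],(450,450)),c])[:,:800,::-1])
E
```

```text
t 1.1 p [ 0.4667 -0.2822  0.2204] psi 20.4 q1,q6 [-0.75  0.47] g 1.0 F [0.4 0.  0.8]
[0.467, -0.28, 0.105] 20.5 -> [0.0022, -0.004, 0.2308] -0.0002 rows 4
```

View pics/v1.png

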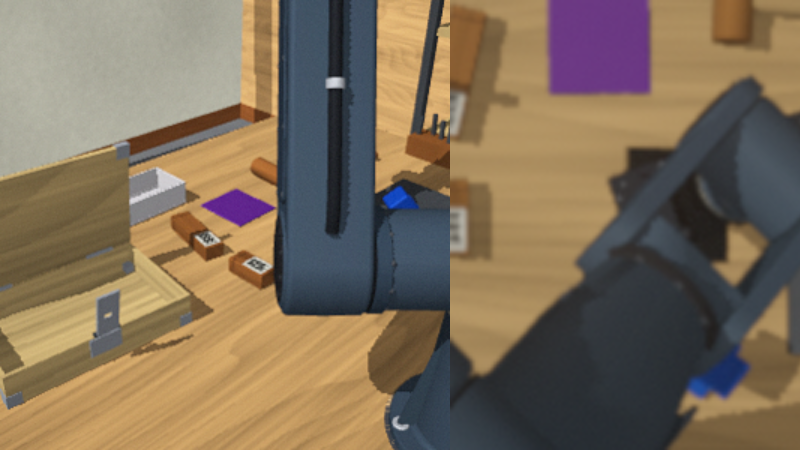

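Both views are blocked by the arm here, but the boxes haven't moved. I'll go down and pinch the head.

Call:
step_arm(steps=[[[0.002, -0.004, 0.06], 0, -1], [[0.002, -0.004, 0.12], 0, -1], [[0.002, -0.004, 0.18], 0, -1], [[0.002, -0.004, 0.232], 0, -1], [[0.002, -0.004, 0.232], 0, -1], [[0.002, -0.004, 0.232], 0, -1], [[0.002, -0.004, 0.232], 0, 1], [[0.002, -0.004, 0.232], 0, 1], [[0.002, -0.004, 0.232], 0, 1], [[0.002, -0.004, 0.232], 0, 1], [[0.002, -0.004, 0.232], 0, 1], [[0.002, -0.004, 0.232], 0, 1], [[0.002, -0.004, 0.232], 0, 1], [[0.002, -0.004, 0.232], 0, 1], [[0.002, -0.004, 0.232], 0, 1], [[0.002, -0.004, 0.232], 0, 1]])

```text
clock: 2.53
ee_pos: [0.4672, -0.2784, 0.1045]
ee_rot: [-0.0, 0.984, 0.178, -0.0]
wrist_force: [-0.4, 2.2, 1.8]
grip_width: 0.481
finger_force: 29.7
```

```bash
python3 - <<'E'
from go import *
go([[.467,-.28,.105],20.5],[[.467,-.28,.19],20.5],[[.552,-.2,.19],90])
E
```

```text
t 2.5 p [ 0.4672 -0.2784  0.1045] psi 20.5 q1,q6 [-0.74  0.47] g 0.48 F [-0.4  2.2  1.8]
[0.467, -0.28, 0.105] 20.5 -> [-0.0015, 0.0029, -0.001] 0.0 rows 2
[0.467, -0.28, 0.19] 20.5 -> [-0.0015, 0.0028, -0.171] 0.0 rows 4
[0.552, -0.2, 0.19] 90 -> [0.2138, -0.0875, -0.1709] -0.193 rows 11
```

Gripped at 42 mm, which matches the head. Lift, then move to a look pose short of the long label.

Call:
step_arm(steps=[[[0, 0, -0.06], 0, 1], [[0, 0, -0.12], 0, 1], [[0, 0, -0.171], 0, 1], [[0.214, -0.0875, -0.171], -0.193, 1], [[0.214, -0.0875, -0.171], -0.193, 1], [[0.214, -0.0875, -0.171], -0.193, 1], [[0.214, -0.0875, -0.171], -0.193, 1], [[0.214, -0.0875, -0.171], -0.193, 1], [[0.214, -0.0875, -0.171], -0.193, 1], [[0.214, -0.0875, -0.171], -0.193, 1], [[0.214, -0.0875, -0.171], -0.193, 1], [[0.214, -0.0875, -0.171], -0.193, 1], [[0.214, -0.0875, -0.171], -0.193, 1], [[0.214, -0.0875, -0.171], -0.193, 1], [[0.214, -0.0875, -0.171], -0.193, 1], [[0.214, -0.0875, -0.171], -0.193, 1]])

```text
clock: 3.87
ee_pos: [0.552, -0.2002, 0.1895]
ee_rot: [-0.0, 0.708, 0.706, -0.0]
wrist_force: [0.5, -0.1, -3.3]
grip_width: 0.482
finger_force: 30.0
```

```bash
python3 - <<'E'
from go import *
from m import *
go([[.552,-.135,.156],90])
a=snap("side","s2.png");b=snap("top","t2.png")
for x in boxes(b): print(x)
c=cv2.resize(b[130:280,180:330],(400,400),interpolation=2)
cv2.imwrite("pics/v2.png",np.hstack([cv2.resize(a[140:340,150:350],(400,400)),c])[:,:800,::-1])
E
```

```text
t 3.9 p [ 0.552  -0.2002  0.1895] psi 89.9 q1,q6 [-0.54 -0.54] g 0.48 F [ 0.5 -0.1 -3.3]
[0.552, -0.135, 0.156] 90 -> [0.1303, -0.0002, 0.067] -0.0004 rows 3
(((448.9675598144531, -38.665855407714844), (62.65721893310547, 34.60143280029297), 1.2117477655410767), array([ 0.43983541, -0.03047644]), 43)
(((597.7821044921875, -41.09382629394531), (39.56490707397461, 133.6532745361328), 78.27845001220703), array([ 0.5516986 , -0.03142134]), 131)
```

View pics/v2.png

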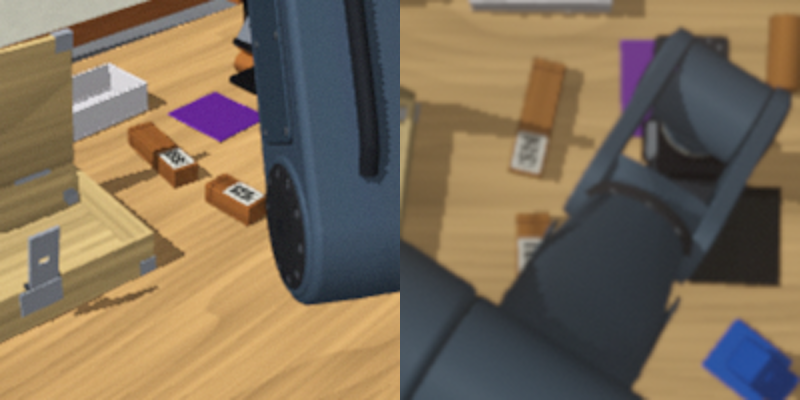

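The boxes are unmoved, with the long label at (.552,-.032). The scanner head points left towards it. I'll read it and hold for more than 2 s.

Call:
step_arm(steps=[[[0.05, 0, 0.025], 0, 1], [[0.1, 0, 0.05], 0, 1], [[0.13, 0, 0.07], 0, 1], [[0.13, 0, 0.07], 0, 1], [[0.13, 0, 0.07], 0, 1], [[0.13, 0, 0.07], 0, 1], [[0.13, 0, 0.07], 0, 1], [[0.13, 0, 0.07], 0, 1], [[0.13, 0, 0.07], 0, 1], [[0.13, 0, 0.07], 0, 1], [[0.13, 0, 0.07], 0, 1], [[0.13, 0, 0.07], 0, 1], [[0.13, 0, 0.07], 0, 1], [[0.13, 0, 0.07], 0, 1], [[0.13, 0, 0.07], 0, 1], [[0.13, 0, 0.07], 0, 1], [[0.13, 0, 0.07], 0, 1], [[0.13, 0, 0.07], 0, 1], [[0.13, 0, 0.07], 0, 1], [[0.13, 0, 0.07], 0, 1]])

```text
clock: 5.63
ee_pos: [0.5523, -0.1353, 0.1549]
ee_rot: [0.0, 0.707, 0.707, 0.0]
wrist_force: [0.5, -0.1, -3.2]
grip_width: 0.478
finger_force: 30.0
```

```bash
python3 - <<'E'
from go import *
go([[.552,-.135,.1545],90])
a=snap("side","s3.png");b=snap("top","t3.png")
c=cv2.resize(b[140:240,200:300],(400,400),interpolation=2)
cv2.imwrite("pics/v3.png",np.hstack([cv2.resize(a[180:280,200:300],(400,400)),c])[:,:800,::-1])
E
```

```text
t 5.6 p [ 0.5523 -0.1353  0.1549] psi 90.0 q1,q6 [-0.44 -0.44] g 0.48 F [ 0.5 -0.1 -3.2]
[0.552, -0.135, 0.1545] 90 -> [0.0006, -0.0006, 0.0009] -0.0 rows 2
```

View pics/v3.png

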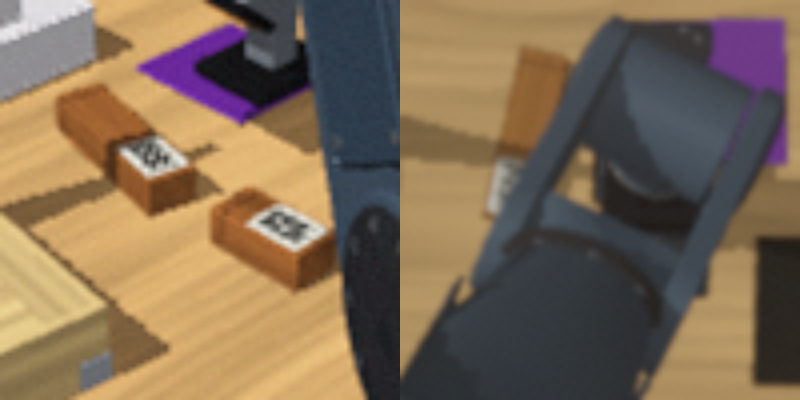

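The side view shows the black nose pointing towards the box, with the foot corners at side pixels of about (249,197) and (265.5,206). I'll compare those with the prediction.

```bash
python3 - <<'E'
from h import *
print(proj("side",[[.588,-.096,.0545],[.516,-.096,.0545],[.588,-.096,.0665],[.516,-.096,.0665]]))
a=cv2.imread("pics/s3.png");cv2.imwrite("pics/v4.png",cv2.resize(a[170:220,230:290],None,fx=10,fy=10,interpolation=2))
E
```

```text
[[246.22783442 199.39892639]
 [263.46007556 208.74594942]
 [246.25418792 195.83397468]
 [263.57008202 205.08725063]]
```

View pics/v4.png

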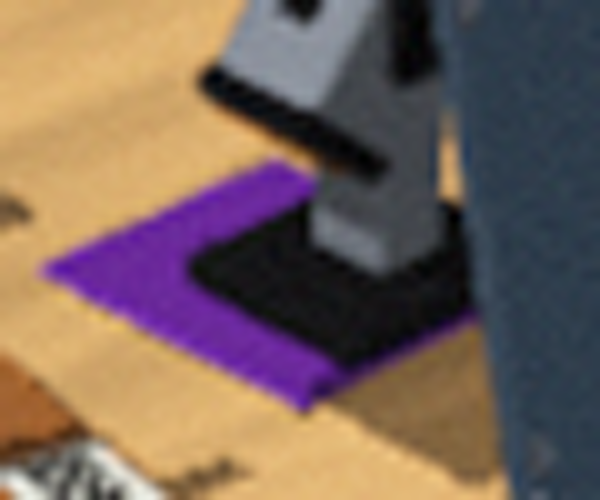

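The nose, front and foot match to within about 5 mm, with the scanner slightly back. I'll nudge it 4 mm forward and hold another 1.5 s.

Call:
step_arm(steps=[[[0.008, 0, 0], 0, 1], [[0.008, 0, 0], 0, 1], [[0.008, 0, 0], 0, 1], [[0.008, 0, 0], 0, 1], [[0.008, 0, 0], 0, 1], [[0.008, 0, 0], 0, 1], [[0.008, 0, 0], 0, 1], [[0.008, 0, 0], 0, 1], [[0.008, 0, 0], 0, 1], [[0.008, 0, 0], 0, 1], [[0.008, 0, 0], 0, 1], [[0.008, 0, 0], 0, 1], [[0.008, 0, 0], 0, 1], [[0.008, 0, 0], 0, 1], [[0.008, 0, 0], 0, 1], [[0.008, 0, 0], 0, 1], [[0.008, 0, 0], 0, 1], [[0.008, 0, 0], 0, 1], [[0.008, 0, 0], 0, 1], [[0.008, 0, 0], 0, 1]])

```text
clock: 7.4
ee_pos: [0.5523, -0.1313, 0.155]
ee_rot: [-0.0, 0.707, 0.707, 0.0]
wrist_force: [-0.5, 0.3, -2.9]
grip_width: 0.475
finger_force: 30.0
```

```bash
python3 - <<'E'
from go import *
from m import *
go([[.43,-.139,.155],90])
a=snap("side","s5.png");c,d=ray("side",[(0,0)])
h=cv2.cvtColor(a,cv2.COLOR_RGB2HSV)
w=((h[...,1]<60)&(h[...,2]>120)).astype(np.uint8);w[:,:215]=0;w[:200]=0;w[262:]=0;w[:,290:]=0
w=cv2.morphologyEx(w,cv2.MORPH_CLOSE,np.ones((5,5)))
for k in cv2.findContours(w,0,1)[0]:
    if cv2.contourArea(k)>30:
        r=cv2.minAreaRect(k);print(r,plane("side",[r[0]],.03))
E
```

```text
t 7.4 p [ 0.5523 -0.1313  0.155 ] psi 90.0 q1,q6 [-0.43 -0.43] g 0.47 F [-0.5  0.3 -2.9]
[0.43, -0.139, 0.155] 90 -> [-0.0155, -0.2445, -0.0001] -0.0 rows 4
((271.300048828125, 236.40003967285156), (17.88854217529297, 8.497057914733887), 26.56505012512207) [[ 0.42962354 -0.04053047  0.03      ]]
((237.9383544921875, 218.8356475830078), (9.012168884277344, 14.279020309448242), 69.44395446777344) [[ 0.55367138 -0.03280434  0.03      ]]
```

Both views agree that the short label is at (.4295,-.040). Read it next.

Call:
step_arm(steps=[[[-0.0155, -0.08, 0], 0, 1], [[-0.0155, -0.16, 0], 0, 1], [[-0.0155, -0.2445, 0], 0, 1], [[-0.0155, -0.2445, 0], 0, 1], [[-0.0155, -0.2445, 0], 0, 1], [[-0.0155, -0.2445, 0], 0, 1], [[-0.0155, -0.2445, 0], 0, 1], [[-0.0155, -0.2445, 0], 0, 1], [[-0.0155, -0.2445, 0], 0, 1], [[-0.0155, -0.2445, 0], 0, 1], [[-0.0155, -0.2445, 0], 0, 1], [[-0.0155, -0.2445, 0], 0, 1], [[-0.0155, -0.2445, 0], 0, 1], [[-0.0155, -0.2445, 0], 0, 1], [[-0.0155, -0.2445, 0], 0, 1], [[-0.0155, -0.2445, 0], 0, 1], [[-0.0155, -0.2445, 0], 0, 1], [[-0.0155, -0.2445, 0], 0, 1], [[-0.0155, -0.2445, 0], 0, 1], [[-0.0155, -0.2445, 0], 0, 1]])

```text
clock: 9.12
ee_pos: [0.43, -0.139, 0.155]
ee_rot: [0.0, 0.707, 0.707, 0.0]
wrist_force: [0.1, 0.3, -2.8]
grip_width: 0.483
finger_force: 30.0
```

Call:
step_arm(steps=[[[0, 0, 0], 0, 1], [[0, 0, 0], 0, 1], [[0, 0, 0], 0, 1], [[0, 0, 0], 0, 1], [[0, 0, 0], 0, 1], [[0, 0, 0], 0, 1], [[0, 0, 0], 0, 1], [[0, 0, 0], 0, 1], [[0, 0, 0], 0, 1], [[0, 0, 0], 0, 1], [[0, 0, 0], 0, 1], [[0, 0, 0], 0, 1]])

```text
clock: 10.12
ee_pos: [0.43, -0.139, 0.1549]
ee_rot: [-0.0, 0.707, 0.707, -0.0]
wrist_force: [-0.1, -1.0, -2.2]
grip_width: 0.48
finger_force: 30.0
```

```bash
python3 - <<'E'
from go import *
from m import *
a=snap("side","s6.png");h=cv2.cvtColor(a,cv2.COLOR_RGB2HSV)
w=((h[...,1]<60)&(h[...,2]>120)).astype(np.uint8);w[:,:215]=0;w[:200]=0;w[262:]=0;w[:,290:]=0
w=cv2.morphologyEx(w,cv2.MORPH_CLOSE,np.ones((5,5)))
for k in cv2.findContours(w,0,1)[0]:
    if cv2.contourArea(k)>30:
        r=cv2.minAreaRect(k);print(r,plane("side",[r[0]],.03))
go([[.43,-.2,.19],90],[[.465,-.285,.19],20.5],[[.465,-.285,.11],20.5])
cv2.imwrite("pics/v5.png",cv2.resize(a[170:270,200:300,::-1],None,fx=5,fy=5,interpolation=2))
E
```

```text
((271.300048828125, 236.40003967285156), (17.88854217529297, 8.497058868408203), 26.56505012512207) [[ 0.42962354 -0.04053047  0.03      ]]
((237.9383544921875, 218.8356475830078), (9.012168884277344, 14.279020309448242), 69.44395446777344) [[ 0.55367138 -0.03280434  0.03      ]]
t 10.2 p [ 0.43  -0.139  0.155] psi 90.0 q1,q6 [-0.56 -0.56] g 0.48 F [-0.1  0.2 -3. ]
[0.43, -0.2, 0.19] 90 -> [-0.1219, -0.0, -0.0701] -0.0001 rows 3
[0.465, -0.285, 0.19] 20.5 -> [-0.2919, 0.07, -0.0701] 0.193 rows 11
[0.465, -0.285, 0.11] 20.5 -> [-0.2919, 0.07, 0.0899] 0.193 rows 11
```

View pics/v5.png

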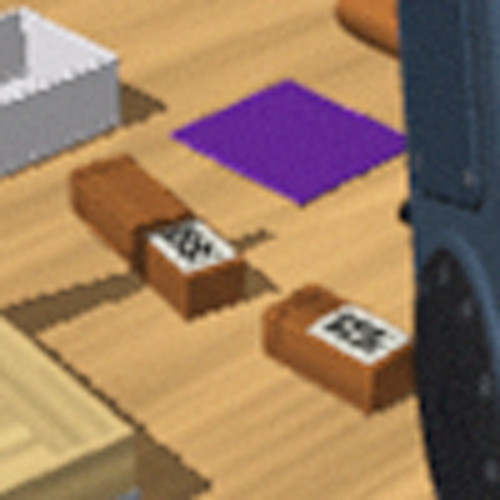

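Both boxes are still in place. Now return the scanner to its mat.

Call:
step_arm(steps=[[[-0.04, 0, -0.03], 0, 1], [[-0.12, 0, -0.07], 0, 1], [[-0.292, 0.073, -0.07], 0.193, 1], [[-0.292, 0.073, -0.07], 0.193, 1], [[-0.292, 0.073, -0.07], 0.193, 1], [[-0.292, 0.073, -0.07], 0.193, 1], [[-0.292, 0.073, -0.07], 0.193, 1], [[-0.292, 0.073, -0.07], 0.193, 1], [[-0.292, 0.073, -0.07], 0.193, 1], [[-0.292, 0.073, -0.07], 0.193, 1], [[-0.292, 0.073, -0.07], 0.193, 1], [[-0.292, 0.073, -0.07], 0.193, 1], [[-0.292, 0.073, -0.07], 0.193, 1], [[-0.292, 0.073, -0.07], 0.193, 1], [[-0.292, 0.073, -0.07], 0.193, 1], [[-0.292, 0.073, -0.07], 0.193, 1]])

```text
clock: 11.5
ee_pos: [0.4664, -0.285, 0.1899]
ee_rot: [-0.0, 0.984, 0.179, -0.0]
wrist_force: [0.2, 0.1, -3.2]
grip_width: 0.478
finger_force: 30.0
```

```bash
python3 - <<'E'
from go import *
go([[.4665,-.279,.105],20.5])
E
```

```text
t 11.5 p [ 0.4664 -0.285   0.1899] psi 20.6 q1,q6 [-0.75  0.46] g 0.48 F [ 0.2  0.1 -3.2]
[0.4665, -0.279, 0.105] 20.5 -> [0.0044, -0.0111, 0.1697] 0.0002 rows 4
```

Call:
step_arm(steps=[[[0.004, -0.011, 0.05], 0, 1], [[0.004, -0.011, 0.1], 0, 1], [[0.004, -0.011, 0.14], 0, 1], [[0.004, -0.011, 0.16], 0, 1], [[0.004, -0.011, 0.17], 0, 1], [[0.004, -0.011, 0.17], 0, 1], [[0.004, -0.011, 0.17], 0, -1], [[0.004, -0.011, 0.17], 0, -1], [[0.004, -0.011, 0.17], 0, -1], [[0.004, -0.011, 0.17], 0, -1], [[0.004, -0.011, 0.17], 0, -1], [[0.004, -0.011, 0.17], 0, -1], [[0.004, -0.011, 0.17], 0, -1], [[0.004, -0.011, 0.1], 0, -1], [[0.004, -0.011, 0.02], 0, -1], [[0.004, -0.011, -0.06], 0, -1], [[0.004, -0.011, -0.08], 0, -1], [[0.004, -0.011, -0.08], 0, -1]])

```text
clock: 13.0
ee_pos: [0.4683, -0.2807, 0.2337]
ee_rot: [0.004, 0.984, 0.178, 0.003]
wrist_force: [0.7, 0.2, 0.5]
grip_width: 0.996
finger_force: 0.0
```

```bash
python3 - <<'E'
from go import *
from m import *
for x in boxes(snap("top","t6.png")): print(x)
go([[.596,-.042,.15],-11],[[.596,-.042,.15],78],[[.529,.18,.2],85])
E
```

```text
(((444.2685852050781, -38.761756896972656), (72.0707015991211, 34.608909606933594), 1.2121342420578003), array([ 0.42961603, -0.04002388]), 139)
(((598.110595703125, -41.1619758605957), (39.56490707397461, 133.74923706054688), 78.27845001220703), array([ 0.55151377, -0.03161441]), 120)
t 13.1 p [ 0.4669 -0.2796  0.2312] psi 20.5 q1,q6 [-0.74  0.47] g 1.0 F [-0.2  0.4  0.1]
[0.596, -0.042, 0.15] -11 -> [0.408, -0.3551, 0.162] 0.0875 rows 8
[0.596, -0.042, 0.15] 78 -> [0.408, -0.3551, 0.162] -0.1597 rows 10
[0.529, 0.18, 0.2] 85 -> [0.4382, -0.8176, 0.0606] -0.1791 rows 13
```

Call:
step_arm(steps=[[[0.408, -0.355, 0.05], 0.0892, -1], [[0.408, -0.355, 0.05], 0.0892, -1], [[0.408, -0.355, 0.05], 0.0892, -1], [[0.408, -0.355, 0.05], 0.0892, -1], [[0.408, -0.355, 0.05], 0.0892, -1], [[0.408, -0.355, 0.05], 0.0892, -1], [[0.408, -0.355, 0.1], 0.0892, -1], [[0.408, -0.355, 0.16], 0.0892, -1], [[0.408, -0.355, 0.16], 0.0892, -1], [[0.408, -0.355, 0.16], 0.0892, -1], [[0.408, -0.355, 0.16], 0.0892, -1], [[0.408, -0.355, 0.16], 0.0892, -1]])

```text
clock: 14.05
ee_pos: [0.5957, -0.0429, 0.1509]
ee_rot: [0.0, 0.995, -0.102, 0.001]
wrist_force: [0.2, 0.3, 0.3]
grip_width: 1.0
finger_force: 0.0
```

```bash
python3 - <<'E'
from go import *
go([[.596,-.042,.022],-11.6],[[.596,-.042,.15],-11.6],[[.529+.053*.092,.256-.053,.15],-5.3])
E
```

```text
t 14.1 p [ 0.5957 -0.0429  0.1509] psi -11.7 q1,q6 [-0.26  1.52] g 1.0 F [0.2 0.3 0.3]
[0.596, -0.042, 0.022] -11.6 -> [-0.0001, -0.0019, 0.2579] -0.0003 rows 5
[0.596, -0.042, 0.15] -11.6 -> [0.0003, -0.0018, 0.0019] -0.0003 rows 2
[0.533876, 0.203, 0.15] -5.3 -> [-0.2208, -0.4564, 0.0014] -0.0178 rows 8
```

Call:
step_arm(steps=[[[0, -0.002, 0.07], 0, -1], [[0, -0.002, 0.14], 0, -1], [[0, -0.002, 0.2], 0, -1], [[0, -0.002, 0.24], 0, -1], [[0, -0.002, 0.256], 0, -1], [[0, -0.002, 0.256], 0, -1], [[0, -0.002, 0.256], 0, 1], [[0, -0.002, 0.256], 0, 1], [[0, -0.002, 0.256], 0, 1], [[0, -0.002, 0.256], 0, 1], [[0, -0.002, 0.256], 0, 1], [[0, -0.002, 0.256], 0, 1], [[0, -0.002, 0.256], 0, 1], [[0, -0.002, 0.256], 0, 1], [[0, -0.002, 0.18], 0, 1], [[0, -0.002, 0.1], 0, 1], [[0, -0.002, 0.02], 0, 1], [[0, -0.002, -0.02], 0, 1], [[0, -0.002, -0.02], 0, 1]])

```text
clock: 15.63
ee_pos: [0.5988, -0.0411, 0.1651]
ee_rot: [0.001, 0.995, -0.101, 0.005]
wrist_force: [0.9, 0.5, -1.5]
grip_width: 0.456
finger_force: 30.0
```

```bash
python3 - <<'E'
from go import *
go([[.53,.205,.16],-5.3],[[.53,.205,.03],-5.3])
a=snap("side","s7.png");cv2.imwrite("pics/v6.png",cv2.resize(a[140:340,50:300,::-1],None,fx=3,fy=3,interpolation=2))
E
```

```text
t 15.6 p [ 0.5988 -0.0411  0.1651] psi -11.6 q1,q6 [-0.25  1.52] g 0.46 F [ 0.9  0.5 -1.5]
[0.53, 0.205, 0.16] -5.3 -> [-0.2338, -0.4546, 0.0075] -0.0175 rows 8
[0.53, 0.205, 0.03] -5.3 -> [-0.2366, -0.4547, 0.2675] -0.0175 rows 8
```

View pics/v6.png

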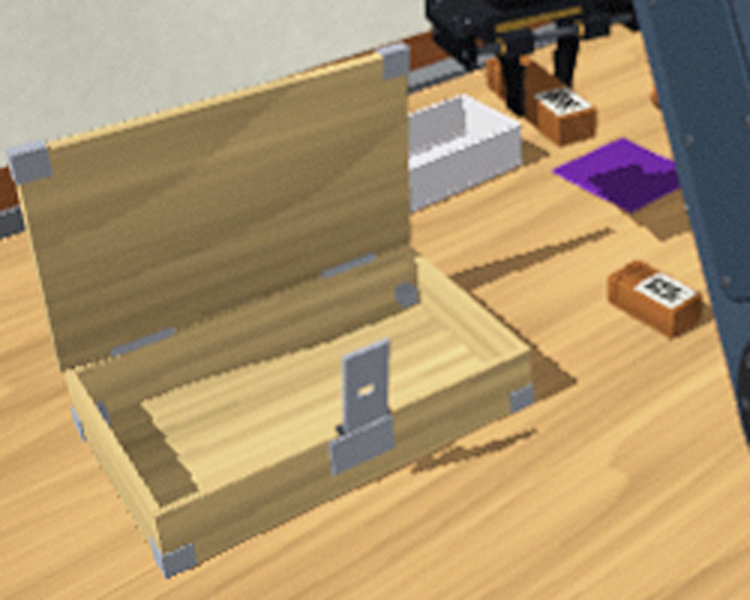

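The long box is held level. In the side crop, the case's front rim corners are at (533,352) and (157,515), the hasp tip is at (342..388,345) and the lid's free corners are near (10,150) and (408,48). I'll cross-check the case and hinge positions.

```bash
python3 - <<'E'
from go import *
np.set_printoptions(precision=4,suppress=True)
o=np.array([50,140])
print(plane("side",np.array([(533,352),(157,515)])/3+o,.055))
C=np.array([.529,.256,0]);y=np.radians(-5.3);X=np.array([np.cos(y),np.sin(y),0]);Y=np.array([-X[1],X[0],0]);Z=np.array([0,0,1])
print("pred",C-.095*X-.15*Y,C-.095*X+.15*Y)
for a in(1.4,1.5,1.57,1.65,1.75):
    u=-np.cos(a)*X+np.sin(a)*Z;H=C+.095*X+.055*Z; # lid dir
    n=np.sin(a)*X+np.cos(a)*Z
    print(a,[((proj("side",H+.194*u+.01*k*n+s*.153*Y)-o)*3).round(0).tolist() for k in(0,1) for s in(-1,1)],((proj("top",H+.194*u+.01*n+np.outer([-.153,.153],Y))-[60,130])*4).round().tolist())
for a in(1.4,1.6,1.8,2.0):
    H=C-.103*X+.066*Z;T=H+.075*(np.cos(a)*X+np.sin(a)*Z)
    print("hasp",a,((proj("side",[T-.017*Y,T+.017*Y,H])-o)*3).round().tolist(),((proj("top",[T-.017*Y,T+.017*Y,H])-[60,130])*4).round().tolist())
E
```

```text
[[0.414  0.1236 0.055 ]
 [0.448  0.4191 0.055 ]]
pred [0.4206 0.1154 0.    ] [0.4483 0.4141 0.    ]
1.4 [[[423.0, 57.0]], [[29.0, 167.0]], [[417.0, 51.0]], [[25.0, 159.0]]] [[473.0, 143.0], [29.0, 94.0]]
1.5 [[[411.0, 46.0]], [[20.0, 153.0]], [[405.0, 42.0]], [[16.0, 146.0]]] [[477.0, 115.0], [32.0, 66.0]]
1.57 [[[402.0, 40.0]], [[15.0, 145.0]], [[396.0, 36.0]], [[10.0, 139.0]]] [[479.0, 95.0], [35.0, 46.0]]
1.65 [[[393.0, 35.0]], [[8.0, 137.0]], [[387.0, 32.0]], [[5.0, 133.0]]] [[482.0, 74.0], [39.0, 25.0]]
1.75 [[[382.0, 31.0]], [[1.0, 130.0]], [[376.0, 29.0]], [[-2.0, 127.0]]] [[486.0, 47.0], [45.0, -2.0]]
hasp 1.4 [[375.0, 313.0], [331.0, 330.0], [371.0, 414.0]] [[280.0, 363.0], [234.0, 358.0], [279.0, 380.0]]
hasp 1.6 [[386.0, 322.0], [341.0, 340.0], [371.0, 414.0]] [[277.0, 383.0], [231.0, 378.0], [279.0, 380.0]]
hasp 1.8 [[397.0, 334.0], [352.0, 353.0], [371.0, 414.0]] [[275.0, 404.0], [229.0, 399.0], [279.0, 380.0]]
hasp 2.0 [[407.0, 350.0], [363.0, 369.0], [371.0, 414.0]] [[274.0, 423.0], [228.0, 418.0], [279.0, 380.0]]
```

The lid is at about 1.47 rad and the hasp at about 1.75 rad, with the case centre at about (.526,.259). I'll take the box around the lid: x first, then y.

```bash
python3 - <<'E'
from go import *
go([[.513,.0,.16],-5.3],[[.513,.205,.16],-5.3],[[.513,.205,.03],-5.3])
E
```

```text
t 15.7 p [ 0.597  -0.0408  0.1624] psi -11.6 q1,q6 [-0.25  1.52] g 0.46 F [ 0.1 -0.1 -2. ]
[0.513, 0.0, 0.16] -5.3 -> [-0.1811, -0.0461, 0.0037] -0.0175 rows 4
[0.513, 0.205, 0.16] -5.3 -> [-0.2635, -0.4477, 0.0031] -0.0175 rows 8
[0.513, 0.205, 0.03] -5.3 -> [-0.2649, -0.4478, 0.2631] -0.0175 rows 8
```

Call:
step_arm(steps=[[[-0.181, -0.046, 0.003], -0.0175, 1], [[-0.181, -0.046, 0.003], -0.0175, 1], [[-0.181, -0.046, 0.003], -0.0175, 1], [[-0.2635, -0.447, 0.003], -0.0175, 1], [[-0.2635, -0.447, 0.003], -0.0175, 1], [[-0.2635, -0.447, 0.003], -0.0175, 1], [[-0.2635, -0.447, 0.003], -0.0175, 1], [[-0.2635, -0.447, 0.003], -0.0175, 1], [[-0.2635, -0.447, 0.003], -0.0175, 1], [[-0.2635, -0.447, 0.003], -0.0175, 1], [[-0.2635, -0.447, 0.003], -0.0175, 1], [[-0.2635, -0.447, 0.06], -0.0175, 1], [[-0.2635, -0.447, 0.1], -0.0175, 1], [[-0.2635, -0.447, 0.1], -0.0175, 1]])

```text
clock: 16.85
ee_pos: [0.5083, 0.2024, 0.106]
ee_rot: [0.001, 0.999, -0.048, -0.005]
wrist_force: [-0.9, -0.2, -1.9]
grip_width: 0.459
finger_force: 30.0
```

```bash
python3 - <<'E'
from go import *
go([[.513,.205,.03],-5.3])
a=snap("side","s8.png");b=snap("top","t8.png")
cv2.imwrite("pics/v7.png",np.hstack([cv2.resize(a[150:340,50:240],(400,400),interpolation=2),cv2.resize(b[120:250,70:200],(400,400),interpolation=2)])[:,:,::-1])
E
```

```text
t 16.9 p [0.5083 0.2024 0.106 ] psi -5.5 q1,q6 [0.17 1.84] g 0.46 F [-0.9 -0.2 -1.9]
[0.513, 0.205, 0.03] -5.3 -> [0.0104, -0.0065, 0.1519] -0.0005 rows 3
```

View pics/v7.png

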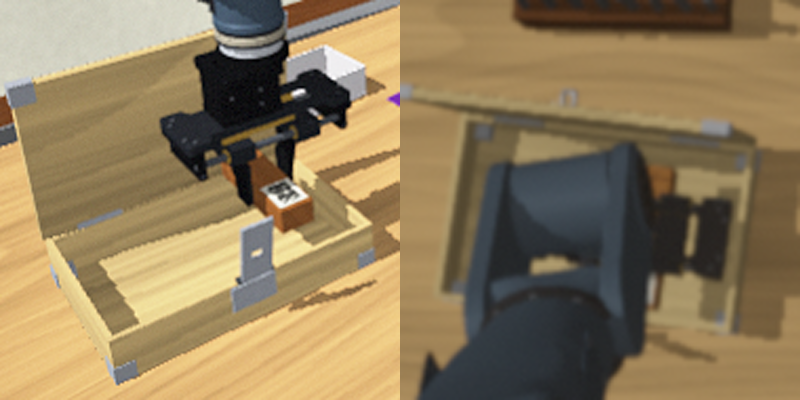

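The box is over the right half of the case, clear of its walls. Settle, then lower.

Call:
step_arm(steps=[[[0, 0, 0.03], 0, 1], [[0, 0, 0.06], 0, 1], [[0, 0, 0.08], 0, 1], [[0, 0, 0.08], 0, 1], [[0, 0, 0.08], 0, 1], [[0, 0, 0.08], 0, 1]])

```text
clock: 17.45
ee_pos: [0.5122, 0.2049, 0.0708]
ee_rot: [-0.0, 0.999, -0.046, 0.001]
wrist_force: [-0.2, -0.1, -1.2]
grip_width: 0.465
finger_force: 30.0
```

```bash
python3 - <<'E'
from go import *
go([[.513,.205,.029],-5.3])
E
```

```text
t 17.4 p [0.5122 0.2049 0.0708] psi -5.3 q1,q6 [0.18 1.84] g 0.46 F [-0.2 -0.1 -1.2]
[0.513, 0.205, 0.029] -5.3 -> [0.0014, -0.0004, 0.0837] -0.0001 rows 3
```

Call:
step_arm(steps=[[[0.001, 0, 0.03], 0, 1], [[0.001, 0, 0.06], 0, 1], [[0.001, 0, 0.078], 0, 1], [[0.001, 0, 0.083], 0, 1], [[0.001, 0, 0.083], 0, 1], [[0.001, 0, 0.083], 0, -0.4], [[0.001, 0, 0.083], 0, -0.4], [[0.001, 0, 0.083], 0, -0.4], [[0.001, 0, 0.083], 0, -0.4], [[0.001, 0, 0.083], 0, -0.4], [[0.001, 0, 0.02], 0, -0.4], [[0.001, 0, -0.06], 0, -0.4], [[0.001, 0, -0.14], 0, -0.4], [[0.001, 0, -0.2], 0, -0.4], [[0.001, 0, -0.2], 0, -1], [[0.001, 0, -0.2], 0, -1]])

```text
clock: 18.78
ee_pos: [0.5131, 0.2052, 0.172]
ee_rot: [-0.001, 0.999, -0.046, 0.002]
wrist_force: [0.2, -0.3, 0.7]
grip_width: 0.778
finger_force: 0.0
```

```bash
python3 - <<'E'
from go import *
from m import *
for x in boxes(snap("top","t9.png")): print(x)
go([[.513,.03,.16],-5.3],[[.442,-.04,.16],1],[[.442,-.04,.022],1])
E
```

```text
(((444.2353210449219, -37.192962646484375), (72.07071685791016, 37.747215270996094), 1.212158203125), array([ 0.42488418, -0.04010562]), 103)
t 18.8 p [0.5117 0.2049 0.1702] psi -5.3 q1,q6 [0.18 1.84] g 0.82 F [-0.3 -0.4 -0.4]
[0.513, 0.03, 0.16] -5.3 -> [0.0348, 0.348, 0.0204] -0.0 rows 6
[0.442, -0.04, 0.16] 1 -> [-0.0936, 0.5006, 0.0203] -0.0175 rows 8
[0.442, -0.04, 0.022] 1 -> [-0.0938, 0.5006, 0.2963] -0.0175 rows 9
```

Call:
step_arm(steps=[[[-0.094, 0.5, 0.02], -0.0175, -1], [[-0.094, 0.5, 0.02], -0.0175, -1], [[-0.094, 0.5, 0.02], -0.0175, -1], [[-0.094, 0.5, 0.02], -0.0175, -1], [[-0.094, 0.5, 0.02], -0.0175, -1], [[-0.094, 0.5, 0.02], -0.0175, -1], [[-0.094, 0.5, 0.02], -0.0175, -1], [[-0.094, 0.5, 0.02], -0.0175, -1], [[-0.094, 0.5, 0.1], -0.0175, -1], [[-0.094, 0.5, 0.15], -0.0175, -1], [[-0.094, 0.5, 0.15], -0.0175, -1], [[-0.094, 0.5, 0.15], -0.0175, -1], [[-0.094, 0.5, 0.15], -0.0175, -1]])

```text
clock: 19.92
ee_pos: [0.4423, -0.0386, 0.0952]
ee_rot: [-0.0, 1.0, 0.01, -0.0]
wrist_force: [0.4, -0.5, 0.4]
grip_width: 0.996
finger_force: 0.0
```

```bash
python3 - <<'E'
from go import *
go([[.442,-.04,.022],1])
a=snap("side","s10.png");h=cv2.cvtColor(a,cv2.COLOR_RGB2HSV)
w=((h[...,1]<60)&(h[...,2]>120)).astype(np.uint8);w[:,:215]=0;w[:200]=0;w[262:]=0;w[:,290:]=0
w=cv2.morphologyEx(w,cv2.MORPH_CLOSE,np.ones((5,5)))
for k in cv2.findContours(w,0,1)[0]:
    if cv2.contourArea(k)>30:
        r=cv2.minAreaRect(k);print(r,plane("side",[r[0]],.03))
cv2.imwrite("pics/v8.png",cv2.resize(a[150:340,50:310],None,fx=3,fy=3,interpolation=2)[:,:,::-1])
E
```

```text
t 19.9 p [ 0.4423 -0.0386  0.0952] psi 1.1 q1,q6 [-0.34  1.21] g 1.0 F [ 0.4 -0.5  0.4]
[0.442, -0.04, 0.022] 1 -> [-0.0005, 0.0028, 0.1463] 0.0003 rows 3
((271.10003662109375, 236.30003356933594), (17.441329956054688, 8.497057914733887), 26.56505012512207) [[ 0.4303038  -0.04046959  0.03      ]]
```

View pics/v8.png

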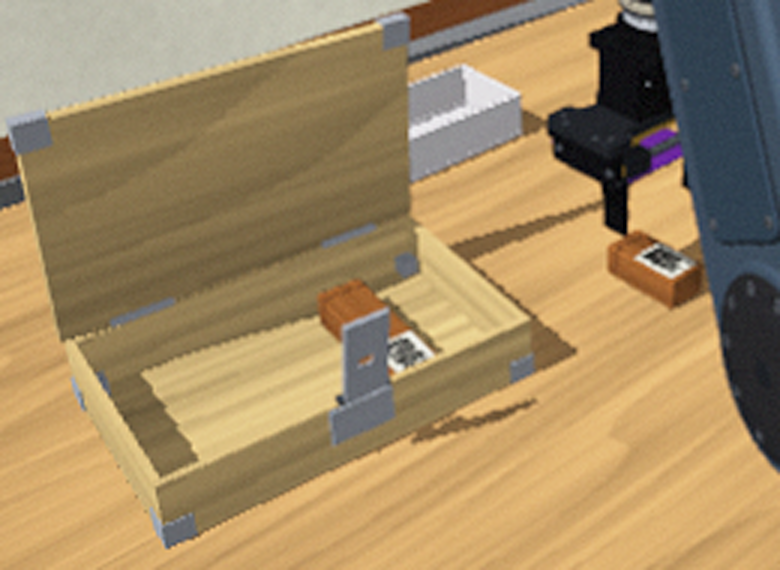

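The long box lies flat in the case, label up. The short box is between the open fingers at about (654,268) in the crop. Grip it.

Call:
step_arm(steps=[[[0, 0.003, 0.06], 0, -1], [[0, 0.003, 0.11], 0, -1], [[0, 0.003, 0.14], 0, -1], [[0, 0.003, 0.145], 0, -1], [[0, 0.003, 0.145], 0, -1], [[0, 0.003, 0.145], 0, 1], [[0, 0.003, 0.145], 0, 1], [[0, 0.003, 0.145], 0, 1], [[0, 0.003, 0.145], 0, 1], [[0, 0.003, 0.145], 0, 1], [[0, 0.003, 0.145], 0, 1], [[0, 0.003, 0.145], 0, 1], [[0, 0.003, 0.145], 0, 1], [[0, 0.003, 0.07], 0, 1], [[0, 0.003, 0], 0, 1], [[0, 0.003, -0.08], 0, 1], [[0, 0.003, -0.15], 0, 1], [[0, 0.003, -0.18], 0, 1], [[0, 0.003, -0.18], 0, 1], [[0, 0.003, -0.18], 0, 1]])

```text
clock: 21.63
ee_pos: [0.442, -0.0412, 0.1853]
ee_rot: [0.0, 1.0, 0.009, 0.001]
wrist_force: [-0.2, 1.1, -1.5]
grip_width: 0.456
finger_force: 30.0
```

```bash
python3 - <<'E'
from go import *
go([[.513,.06,.19],-5.3],[[.526,.314,.19],-5.3],[[.526,.314,.08],-5.3])
E
```

```text
t 21.6 p [ 0.442  -0.0412  0.1853] psi 1.0 q1,q6 [-0.35  1.21] g 0.46 F [-0.2  1.1 -1.5]
[0.513, 0.06, 0.19] -5.3 -> [0.1455, -0.1998, -0.0093] 0.0175 rows 4
[0.526, 0.314, 0.19] -5.3 -> [0.1803, -0.7073, -0.0095] 0.0175 rows 10
[0.526, 0.314, 0.08] -5.3 -> [0.18, -0.7074, 0.2105] 0.0175 rows 11
```

Call:
step_arm(steps=[[[0.1455, -0.2, -0.01], 0.0175, 1], [[0.1455, -0.2, -0.01], 0.0175, 1], [[0.1455, -0.2, -0.01], 0.0175, 1], [[0.1455, -0.2, -0.01], 0.0175, 1], [[0.18, -0.707, -0.01], 0.0175, 1], [[0.18, -0.707, -0.01], 0.0175, 1], [[0.18, -0.707, -0.01], 0.0175, 1], [[0.18, -0.707, -0.01], 0.0175, 1], [[0.18, -0.707, -0.01], 0.0175, 1], [[0.18, -0.707, -0.01], 0.0175, 1], [[0.18, -0.707, -0.01], 0.0175, 1], [[0.18, -0.707, -0.01], 0.0175, 1], [[0.18, -0.707, 0.06], 0.0175, 1], [[0.18, -0.707, 0.13], 0.0175, 1], [[0.18, -0.707, 0.19], 0.0175, 1], [[0.18, -0.707, 0.21], 0.0175, 1], [[0.18, -0.707, 0.21], 0.0175, 1], [[0.18, -0.707, 0.21], 0.0175, 1], [[0.18, -0.707, 0.21], 0.0175, 1]])

```text
clock: 23.22
ee_pos: [0.5273, 0.3136, 0.0813]
ee_rot: [-0.0, 0.999, -0.047, 0.001]
wrist_force: [-0.3, 0.3, -0.8]
grip_width: 0.454
finger_force: 30.0
```

```bash
python3 - <<'E'
from go import *
go([[.526,.314,.029],-5.3])
E
```

```text
t 23.2 p [0.5273 0.3136 0.0813] psi -5.4 q1,q6 [0.35 2.02] g 0.45 F [-0.3  0.3 -0.8]
[0.526, 0.314, 0.029] -5.3 -> [-0.0029, -0.0005, 0.1046] -0.0001 rows 3
```

Call:
step_arm(steps=[[[0, 0, 0.04], 0, 1], [[0, 0, 0.08], 0, 1], [[0, 0, 0.1], 0, 1], [[0, 0, 0.104], 0, 1], [[0, 0, 0.104], 0, 1], [[0, 0, 0.104], 0, -0.4], [[0, 0, 0.104], 0, -0.4], [[0, 0, 0.104], 0, -0.4], [[0, 0, 0.104], 0, -0.4], [[0, 0, 0.104], 0, -0.4], [[0, 0, 0.04], 0, -0.4], [[0, 0, -0.04], 0, -0.4], [[0, 0, -0.12], 0, -0.4], [[0, 0, -0.2], 0, 1], [[0, 0, -0.28], 0, 1], [[0, 0, -0.36], 0, 1], [[0, 0, -0.44], 0, 1], [[0, 0, -0.5], 0, 1], [[0, 0, -0.5], 0, 1], [[0, 0, -0.5], 0, 1]])

```text
clock: 24.88
ee_pos: [0.5267, 0.3142, 0.3325]
ee_rot: [-0.001, 0.999, -0.046, 0.003]
wrist_force: [-0.3, -0.9, -1.0]
grip_width: 0.255
finger_force: 0.0
```

```bash
python3 - <<'E'
from go import *
go([[.7,.24,.33],-5.3])
a=snap("side","s11.png");b=snap("top","t11.png")
cv2.imwrite("pics/v9.png",np.hstack([cv2.resize(a[150:340,50:240],(400,400),interpolation=2),cv2.resize(b[90:250,60:220],(400,400),interpolation=2)])[:,:,::-1])
E
```

```text
t 24.9 p [0.5267 0.3142 0.3325] psi -5.3 q1,q6 [0.36 2.02] g 0.25 F [-0.3 -0.9 -1. ]
[0.7, 0.24, 0.33] -5.3 -> [0.3588, 0.1157, 0.0066] -0.0 rows 6
```

View pics/v9.png

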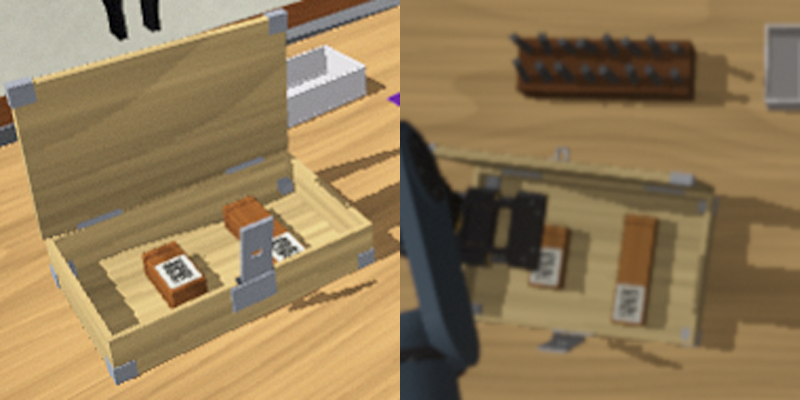

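Both boxes lie flat in the case, labels up, and the lid and hasp are as before. Next I go over the lid to behind it, with the fingers shut, 60 mm right of the middle to clear the staple.

```bash
cat >> go.py <<'E'
C=np.array([.526,.259,0]);_y=np.radians(-5.3);X=np.array([np.cos(_y),np.sin(_y),0]);Y=np.array([-X[1],X[0],0]);Z=np.array([0,0,1.])
def cs(x,y,z): return C+x*X+y*Y+z*Z
E
python3 - <<'E'
from go import *
go([cs(.14,-.06,.33),-5.3],[cs(.14,-.06,.22),-5.3])
E
```

```text
t 25.0 p [0.5249 0.3135 0.3288] psi -5.3 q1,q6 [0.36 2.02] g 0.16 F [ 0.5 -0.3 -1.7]
[0.65985922 0.18632464 0.33      ] -5.3 -> [0.2922, 0.2283, -0.0029] -0.0 rows 6
[0.65985922 0.18632464 0.22      ] -5.3 -> [0.2927, 0.228, 0.2171] -0.0 rows 7
```

Call:
step_arm(steps=[[[0.293, 0.228, -0.003], 0, 1], [[0.293, 0.228, -0.003], 0, 1], [[0.293, 0.228, -0.003], 0, 1], [[0.293, 0.228, -0.003], 0, 1], [[0.293, 0.228, -0.003], 0, 1], [[0.293, 0.228, -0.003], 0, 1], [[0.293, 0.228, -0.003], 0, 1], [[0.293, 0.228, -0.003], 0, 1], [[0.293, 0.228, 0.06], 0, 1], [[0.293, 0.228, 0.12], 0, 1], [[0.293, 0.228, 0.18], 0, 1], [[0.293, 0.228, 0.215], 0, 1], [[0.293, 0.228, 0.215], 0, 1], [[0.293, 0.228, 0.215], 0, 1], [[0.293, 0.228, 0.215], 0, 1]])

```text
clock: 26.23
ee_pos: [0.6615, 0.1879, 0.224]
ee_rot: [-0.0, 0.999, -0.046, 0.001]
wrist_force: [-0.8, -0.2, -0.2]
grip_width: 0.006
finger_force: 0.0
```

```bash
python3 - <<'E'
from go import *
w=[]
for a in (1.47,1.3,1.1,.9,.7,.5,.35,.2):
    r=.14;w.append([cs(.095-r*np.cos(a)+.01*np.sin(a)+.01,-.06,.055+r*np.sin(a)+.01*np.cos(a)+.019),-5.3])
go(*w)
E
```

```text
t 26.2 p [0.6615 0.1879 0.224 ] psi -5.2 q1,q6 [0.11 1.78] g 0.01 F [-0.8 -0.2 -0.2]
[0.62088819 0.18993987 0.21429567] -5.3 -> [-0.0814, 0.0034, 0.0192] 0.0002 rows 3
[0.59731352 0.19212683 0.21157313] -5.3 -> [-0.1287, 0.0034, 0.0245] 0.0002 rows 3
[0.57065087 0.19460024 0.20330499] -5.3 -> [-0.1823, 0.0033, 0.041] 0.0002 rows 4
[0.5461553  0.19687263 0.18988187] -5.3 -> [-0.2316, 0.0033, 0.0677] 0.0002 rows 4
[0.52480338 0.19885339 0.1718389 ] -5.3 -> [-0.2746, 0.0032, 0.1037] 0.0002 rows 5
[0.50744633 0.20046355 0.1498954 ] -5.3 -> [-0.3095, 0.0032, 0.1475] 0.0002 rows 6
[0.49747325 0.20138873 0.13139942] -5.3 -> [-0.3296, 0.0032, 0.1844] 0.0002 rows 6
[0.49036435 0.2020482  0.11161437] -5.3 -> [-0.344, 0.0032, 0.224] 0.0002 rows 6
```

Call:
step_arm(steps=[[[-0.04, 0.003, 0.01], 0, 1], [[-0.081, 0.003, 0.019], 0, 1], [[-0.105, 0.003, 0.021], 0, 1], [[-0.129, 0.003, 0.0245], 0, 1], [[-0.155, 0.003, 0.032], 0, 1], [[-0.182, 0.003, 0.041], 0, 1], [[-0.207, 0.003, 0.053], 0, 1], [[-0.232, 0.003, 0.068], 0, 1], [[-0.253, 0.003, 0.085], 0, 1], [[-0.275, 0.003, 0.104], 0, 1], [[-0.292, 0.003, 0.125], 0, 1], [[-0.31, 0.003, 0.1475], 0, 1], [[-0.32, 0.003, 0.166], 0, 1], [[-0.33, 0.003, 0.184], 0, 1], [[-0.337, 0.003, 0.204], 0, 1], [[-0.344, 0.003, 0.224], 0, 1], [[-0.344, 0.003, 0.224], 0, 1], [[-0.344, 0.003, 0.224], 0, 1]])

```text
clock: 27.73
ee_pos: [0.491, 0.2017, 0.1118]
ee_rot: [-0.0, 0.999, -0.046, 0.001]
wrist_force: [-0.7, 0.3, 0.5]
grip_width: 0.009
finger_force: 0.0
```

```bash
python3 - <<'E'
from go import *
go([cs(-.035,-.06,.084),-5.3])
a=snap("side","s12.png")
cv2.imwrite("pics/v10.png",cv2.resize(a[120:340,40:300],None,fx=2.5,fy=2.5,interpolation=2)[:,:,::-1])
E
```

```text
t 27.7 p [0.491  0.2017 0.1118] psi -5.3 q1,q6 [0.18 1.84] g 0.01 F [-0.7  0.3  0.5]
[0.4856074  0.20248949 0.084     ] -5.3 -> [-0.011, -0.0006, 0.0556] 0.0001 rows 2
```

View pics/v10.png

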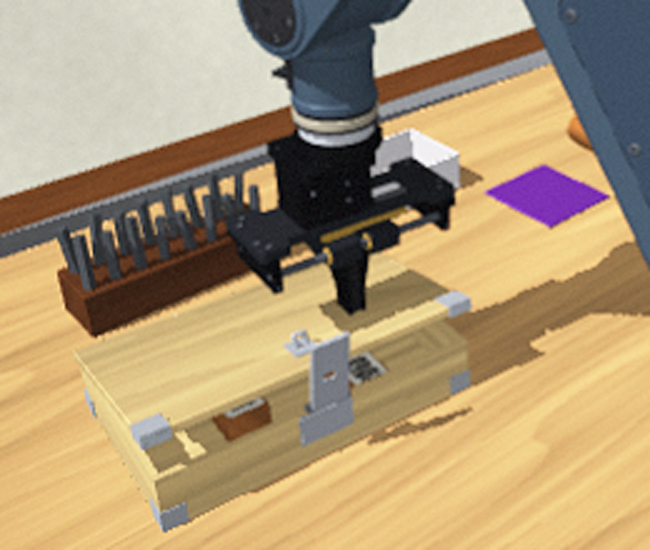

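The lid is down to about 0.2 rad, and the hasp is upright and clear. Press on gently.

Call:
step_arm(steps=[[[-0.005, 0, 0.02], 0, 1], [[-0.01, 0, 0.04], 0, 1], [[-0.011, 0, 0.052], 0, 1], [[-0.011, 0, 0.056], 0, 1], [[-0.011, 0, 0.058], 0, 1], [[-0.011, 0, 0.058], 0, 1], [[-0.011, 0, 0.058], 0, 1]])

```text
clock: 28.37
ee_pos: [0.4855, 0.202, 0.084]
ee_rot: [-0.0, 0.999, -0.046, 0.001]
wrist_force: [-2.7, 0.3, 13.1]
grip_width: -0.002
finger_force: 6.8
```

Call:
step_arm(steps=[[[0, 0, 0.002], 0, 1], [[0, 0, 0.003], 0, 1], [[0, 0, 0.003], 0, 1], [[0, 0, 0.003], 0, 1]])

```text
clock: 28.7
ee_pos: [0.4855, 0.202, 0.0839]
ee_rot: [-0.0, 0.999, -0.046, 0.002]
wrist_force: [-4.8, -1.6, 25.5]
grip_width: 0.003
finger_force: 12.2
```

```bash
python3 - <<'E'
from go import *
go([cs(-.035,-.06,.2),-5.3],[cs(-.16,-.06,.2),-5.3],[cs(-.16,0,.2),-5.3],[cs(-.16,0,.14),-5.3])
E
```

```text
t 28.7 p [0.4855 0.202  0.0839] psi -5.3 q1,q6 [0.18 1.84] g 0.0 F [-4.8 -1.6 25.5]
[0.4856074  0.20248949 0.2       ] -5.3 -> [0.0009, -0.0013, -0.2322] 0.0 rows 4
[0.36114181 0.21403581 0.2       ] -5.3 -> [-0.2491, -0.0013, -0.2331] 0.0 rows 6
[0.36668405 0.27377929 0.2       ] -5.3 -> [-0.2491, -0.1213, -0.233] 0.0 rows 6
[0.36668405 0.27377929 0.14      ] -5.3 -> [-0.2495, -0.1212, -0.113] 0.0 rows 5
```

The lid is on its stop: the tips are at 65 mm and the force rose without motion. Now lift and go in front of the hasp.

Call:
step_arm(steps=[[[0, 0, -0.06], 0, 1], [[0, 0, -0.14], 0, 1], [[0, 0, -0.22], 0, 1], [[0, 0, -0.235], 0, 1], [[-0.25, -0.121, -0.235], 0, 1], [[-0.25, -0.121, -0.235], 0, 1], [[-0.25, -0.121, -0.235], 0, 1], [[-0.25, -0.121, -0.235], 0, 1], [[-0.25, -0.121, -0.235], 0, 1], [[-0.25, -0.121, -0.235], 0, 1], [[-0.25, -0.121, -0.235], 0, 1]])

```text
clock: 29.62
ee_pos: [0.3674, 0.2737, 0.1979]
ee_rot: [-0.0, 0.999, -0.046, 0.001]
wrist_force: [-0.3, 0.1, -0.1]
grip_width: -0.001
finger_force: 0.0
```

```bash
python3 - <<'E'
from go import *
a=snap("side","s13.png")
cv2.imwrite("pics/v11.png",cv2.resize(a[120:340,40:300],None,fx=2.5,fy=2.5,interpolation=2)[:,:,::-1])
w=[[cs(-.16,0,.139),-5.3]]
for A,r in ((1.75,.055),(1.6,.055),(1.4,.058),(1.2,.062),(1.,.066),(.8,.068),(.6,.068),(.4,.068),(.2,.068),(0,.068)):
    w.append([cs(-.103+r*np.cos(A)-.003*np.sin(A)-.01,0,.066+r*np.sin(A)+.003*np.cos(A)+.019),-5.3])
go(*w)
E
```

```text
t 29.7 p [0.3676 0.2734 0.1978] psi -5.4 q1,q6 [0.4  2.06] g 0.0 F [-0.3  0.2 -0.3]
[0.36668405 0.27377929 0.139     ] -5.3 -> [-0.0021, -0.0005, 0.1175] -0.0002 rows 3
[0.40078215 0.27061611 0.13858449] -5.3 -> [0.0664, -0.0005, 0.1185] -0.0002 rows 3
[0.4088981  0.26986321 0.13988895] -5.3 -> [0.0827, -0.0006, 0.1159] -0.0002 rows 3
[0.42035535 0.26880036 0.14266599] -5.3 -> [0.1058, -0.0006, 0.1104] -0.0002 rows 3
[0.43306908 0.26762094 0.1438735 ] -5.3 -> [0.1313, -0.0006, 0.1081] -0.0002 rows 4
[0.44647698 0.26637713 0.14215799] -5.3 -> [0.1582, -0.0007, 0.1115] -0.0002 rows 4
[0.45851375 0.26526051 0.13587033] -5.3 -> [0.1824, -0.0007, 0.1242] -0.0002 rows 4
[0.4676793  0.26441025 0.1258717 ] -5.3 -> [0.2007, -0.0007, 0.1442] -0.0002 rows 4
[0.47468422 0.26376042 0.11424363] -5.3 -> [0.2148, -0.0007, 0.1675] -0.0002 rows 5
[0.47924925 0.26333694 0.10144971] -5.3 -> [0.2239, -0.0007, 0.1931] -0.0002 rows 5
[0.48119239 0.26315668 0.088     ] -5.3 -> [0.2277, -0.0007, 0.22] -0.0002 rows 5
```

View pics/v11.png

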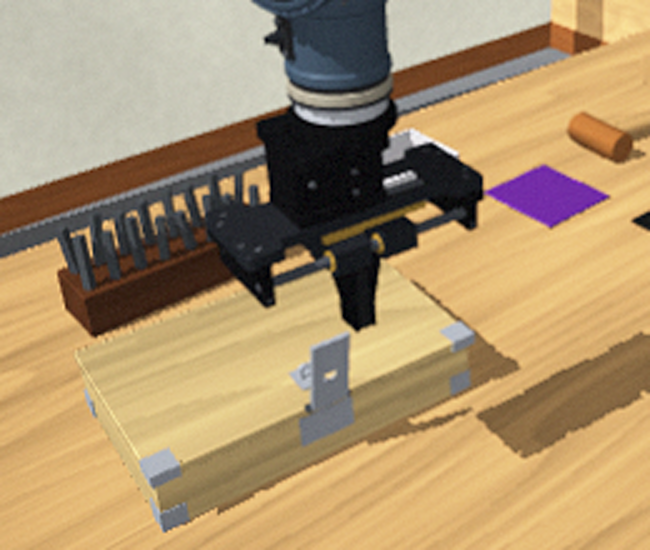

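The lid is shut and the hasp is still upright. Swing it over along the arc.

Call:
step_arm(steps=[[[-0.002, 0, 0.06], 0, 1], [[-0.002, 0, 0.1175], 0, 1], [[-0.002, 0, 0.1175], 0, 1], [[0.033, 0, 0.118], 0, 1], [[0.066, 0, 0.118], 0, 1], [[0.083, 0, 0.116], 0, 1], [[0.106, 0, 0.111], 0, 1], [[0.131, 0, 0.108], 0, 1], [[0.158, 0, 0.1115], 0, 1], [[0.17, 0, 0.117], 0, 1], [[0.182, 0, 0.124], 0, 1], [[0.192, 0, 0.134], 0, 1], [[0.201, 0, 0.144], 0, 1], [[0.208, 0, 0.156], 0, 1], [[0.215, 0, 0.1675], 0, 1], [[0.22, 0, 0.18], 0, 1], [[0.224, 0, 0.193], 0, 1], [[0.226, 0, 0.203], 0, 1], [[0.226, 0, 0.203], 0, 1]])

```text
clock: 31.25
ee_pos: [0.4774, 0.2628, 0.0946]
ee_rot: [0.0, 0.999, -0.046, -0.001]
wrist_force: [-0.1, 0.1, -0.3]
grip_width: 0.006
finger_force: 0.0
```

```bash
python3 - <<'E'
from go import *
go([cs(-.045,0,.088),-5.3])
a=snap("side","s14.png")
cv2.imwrite("pics/v12.png",cv2.resize(a[200:320,100:260],None,fx=4,fy=4,interpolation=2)[:,:,::-1])
E
```

```text
t 31.2 p [0.4774 0.2628 0.0946] psi -5.3 q1,q6 [0.3  1.96] g 0.01 F [-0.1  0.1 -0.3]
[0.48119239 0.26315668 0.088     ] -5.3 -> [0.0075, -0.0014, 0.0132] -0.0 rows 2
```

View pics/v12.png

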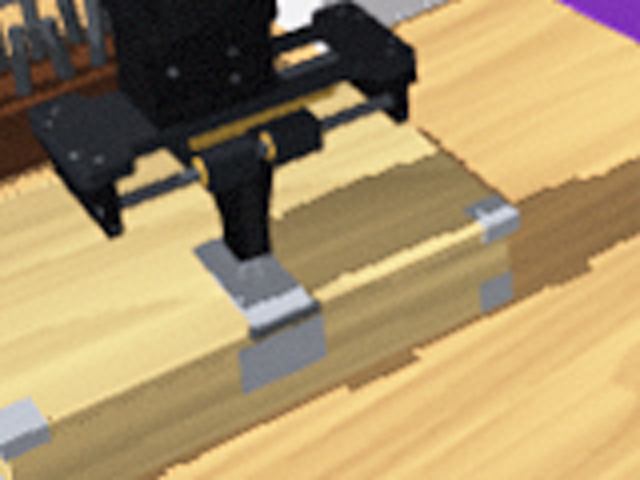

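The hasp is almost flat, with the fingertips on its outer half. Press it down gently.

Call:
step_arm(steps=[[[0.007, 0, 0.004], 0, 1], [[0.007, 0, 0.008], 0, 1], [[0.007, 0, 0.012], 0, 1], [[0.007, 0, 0.015], 0, 1], [[0.007, 0, 0.015], 0, 1]])

```text
clock: 31.72
ee_pos: [0.4821, 0.2629, 0.0899]
ee_rot: [-0.0, 0.999, -0.046, 0.001]
wrist_force: [-0.6, -0.8, 9.0]
grip_width: 0.004
finger_force: 4.2
```

Call:
step_arm(steps=[[[0, 0, 0.003], 0, 1], [[0, 0, 0.005], 0, 1], [[0, 0, 0.005], 0, 1], [[0, 0, 0.005], 0, 1]])

```text
clock: 32.05
ee_pos: [0.4822, 0.2629, 0.0895]
ee_rot: [-0.0, 0.999, -0.046, 0.001]
wrist_force: [-4.4, -2.1, 23.8]
grip_width: 0.008
finger_force: 11.6
```

That is a hard stop at the strap-plus-lid height, so the hasp is flat. Back off and look.

Call:
step_arm(steps=[[[0, 0, -0.06], 0, 1], [[0, 0, -0.14], 0, 1], [[0, 0, -0.22], 0, 1], [[0, 0, -0.3], 0, 1], [[0, 0, -0.38], 0, 1], [[0, 0.3, -0.4], 0, 1], [[0, 0.3, -0.4], 0, 1], [[0, 0.3, -0.4], 0, 1], [[0, 0.3, -0.4], 0, 1], [[0, 0.3, -0.4], 0, 1], [[0, 0.3, -0.4], 0, 1], [[0, 0.3, -0.4], 0, 1]])

```text
clock: 33.05
ee_pos: [0.4676, 0.1137, 0.286]
ee_rot: [-0.0, 0.999, -0.047, 0.0]
wrist_force: [-0.5, -0.2, 1.2]
grip_width: 0.005
finger_force: 0.0
```

```bash
python3 - <<'E'
from go import *
go()
a=snap("side","s15.png");b=snap("top","t15.png")
cv2.imwrite("pics/v13.png",np.hstack([cv2.resize(a[200:320,90:250],(400,300),interpolation=2),cv2.resize(b[130:280,190:390],(400,300),interpolation=2)])[:,:,::-1])
E
```

```text
t 33.0 p [0.4676 0.1137 0.286 ] psi -5.3 q1,q6 [0.01 1.67] g 0.0 F [-0.5 -0.2  1.2]
```

View pics/v13.png

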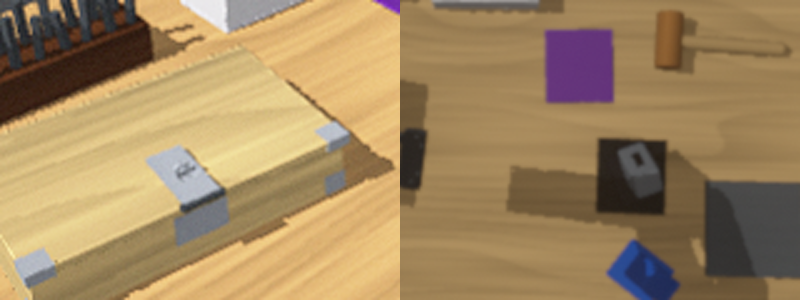

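The lid is shut, the hasp lies flat with the staple through its slot, and the scanner stands upright on the middle of its mat. The robot touches nothing, so I'm handing in.

```bash
python3 -c "
from cell import robot
print(robot.close_job())"
```

```text
the job is handed in; nothing more can be done
None
```

I handed in the job at about 33 s of the 210 s limit, and the close call returned no verdict. Only the long and short boxes were there: I held the beam on each label in that order, set the scanner back upright on its mat, packed both boxes labels up, pushed the lid shut, then laid the hasp flat over the catch.

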